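# Gauge the roller gap of a proofing press

## Task

Find out how wide the gap under the press roller is set: starting with the thinnest gauge leaf and working up, slide each leaf flat along the press bed, tip first from the infeed side, until its tip is past the middle of the roller, and lay each leaf that goes under loosely back on the cork mat. Leave the first leaf that binds (the roller lifts and nips it) lying flat on the bed with its tip past the middle of the roller, let go of it, and leave any leaves not needed on the mat. Do not bump the gripper hard into the press, and do not disturb the tin, the marker or the wooden block.

Things in the scene. Friction and masses are not known exactly. Their poses are not given: they have to be found in the camera images.
- press: proofing press, fixed. Steel bed 135 mm wide, from 200 mm before to 90 mm beyond the roller axis. Free-turning steel roller, 60 mm diameter, 120 mm long, between two grey cheeks (56 mm long in x, 137 mm apart, 125 mm tall) with a tie bar over it; knobs and a crank (+y side) reach 160 mm. Origin: on the table below the roller's middle; x is the feeding direction (infeed side -x), y along the roller, z up
- press_nip (a point): point on top of the bed (30 mm above the table) straight below the middle of the roller axis; axes as the press: x is the feeding direction, y along the roller, z up. The gap between bed and roller here is unknown, 1.5 to 10.8 mm, and stays as it is set during the work
- roller_lift (a joint): how far the roller is lifted off its rest by a leaf under it, m: 0 at rest at its set gap (whatever that is), at most 0.0048. Springs and weight press it down with 4 N (rest) to 8 N (fully lifted). A leaf up to 4.8 mm thicker than the gap rolls in under it with a push of some 5 to 12 N and is nipped: with the leaf flat on the bed and let go, a lift above 0 means that it binds
- mat: cork mat 200 x 250 mm, 3 mm thick, fixed; origin at the middle of its underside, x along its 200 mm side, z up. The leaves start flat on it side by side, 75 mm apart across its y, blades along +x (within 0.06 rad), fins at about x = -50 mm; which leaf lies in which place varies
- leaf4: aluminium gauge leaf: blade 110 x 30 mm, 4 mm thick; at its rear an upright grip fin 44 long, 14 wide, 46 mm tall from the flat underside (same on all leaves), one dark dot on its top. 130 g, give or take a third. Origin: on the underside below the fin's middle; x along the blade (it spans x = 20 to 130 mm), y across it, z up. The thinnest
- leaf8: aluminium gauge leaf: blade 110 x 30 mm, 8 mm thick; at its rear an upright grip fin 44 long, 14 wide, 46 mm tall from the flat underside (same on all leaves), two dark dots on its top. 160 g, give or take a third. Origin: on the underside below the fin's middle; x along the blade (it spans x = 20 to 130 mm), y across it, z up. The middle one
- leaf12: aluminium gauge leaf: blade 110 x 30 mm, 12 mm thick; at its rear an upright grip fin 44 long, 14 wide, 46 mm tall from the flat underside (same on all leaves), three dark dots on its top. 190 g, give or take a third. Origin: on the underside below the fin's middle; x along the blade (it spans x = 20 to 130 mm), y across it, z up. The thickest
- leaf4_tip (a point): middle of the lower edge of the tip of the thinnest leaf's blade
- leaf8_tip (a point): middle of the lower edge of the tip of the middle leaf's blade
- leaf12_tip (a point): middle of the lower edge of the tip of the thickest leaf's blade
- tin: bystander: metal tin, 84 mm diameter, 110 mm tall, upright; origin at the middle of its base
- marker: bystander: marker pen 140 mm long, 16 mm thick, lying on the table; origin on the table under its middle, x along it
- block: bystander: flat wooden printing block, 100 by 75 by 22 mm; origin at the middle of its underside

How it is judged:
By the outcome, as a careful person would: the job done as asked, in the order asked, and still so for the second after the job is handed in, with the robot touching nothing.
It also fails if it takes over 72 s, if anything falls off the work surface, if the arm or the gripper's body presses on something with over 40 N, if the wrist force passes 120 N, or if a joint passes its speed limit or range.

## Robot

A 6-joint arm with a two-finger parallel gripper is mounted at the origin on the work surface. World frame = base frame: x ahead of the robot, y to its left, z up, the work surface at z = 0. Lengths are in mm, angles in rad, forces in N, time in s.
With the tool pointing down it reaches from about 400 to 925 mm from the base axis. Payload 12.5 kg.
Tool frame: the origin (TCP) lies on the centre line of the jaws, within the pads' length; the fingertips stand 14 mm ahead of it and the grasp point (between the pads) lies 5 mm behind it; z points along the fingers, y is the direction in which the jaws open and shut (so a half turn about z gives the same grasp; the last joint's range is limited). The gripper opens to 95 mm and grips with 3 to 60 N. Pads are 20 mm wide; open, the fingers measure 119 mm over their backs; the gripper's body (75 mm by 180 mm) begins 59 mm behind the grasp point.
Start: joints at [1.109, 0.491, 1.559, -0, 1.092, -0.106], TCP at [217.697, 585.878, 228.661] pointing down, gripper open.
Joint ranges: [-3.1, 3.1], [-0.84, 2.19], [0.05, 2.79], [-1.13, 4.28], [0.06, 2.93], [-2.69, 2.69]. Speed limits (rad/s): [2.22, 2.22, 2.79, 3.14, 3.14, 3.14].

## Interface

Orientations are given as [roll, pitch, yaw] about the fixed x, y, z axes, in that order (R = Rz(yaw) Ry(pitch) Rx(roll)).
In Python, from cell import * gives the robot as it stands.
- The arm moves only by the tool play_rows, never from a script. Its argument "moves" is a list of rows, each a list of 7 numbers: the shift along the tool's x, y, z in m, then the turn, a rotation vector about the tool's x, y, z in rad, then the opening in per cent of the stroke, from 0 (shut) to 100 (fully open). In form: [[tx, ty, tz, ax, ay, az, claw], ...]. A call has 1 to 8 rows; each row shifts and turns the pose as measured when the row begins, along the tool's axes as they then stand; what a row does not reach is not made up. A row lasts 1/10 s, in which the tool goes at most 50 mm and 8.59 degrees, less where a joint would pass 70% of its speed; a pose out of reach is approached as far as the arm can. A call is refused whole if a number of a shift passes 0.05 or a number of a turn 0.15, either way. A call with a gripper value outside its range is refused whole. The fingers move at their own pace and stop on an object; the grip force is fixed at half the most. Time passes only in rows, so rows that do not move let the fingers close. It gives the time, the measured TCP pose, the force and the opening at its end, in the units of the state.
- state(): the state, without advancing time (a new reading comes with each control period).
- read_camera(name): name is "side" or "top"; returns a dict with "img" (400x640x3 uint8, red, green, blue), "fx", "fy", "cx", "cy" (pixels), "k1" (the pictures are not rectified: a ray, as slopes to the right and down, at radius r is drawn at 1 + k1 r^2 times it, then the intrinsics apply), "R" (3x3) and "t" (3): a world point X has camera coordinates R X + t. Camera axes: x right, y down, z forward; pixel columns grow to the right and rows downward; lengths in mm; the calibration is good to about 2 mm. A picture is of the moment at which its call begins. There is no depth.
- job_done(): hands the job in, once; it reports no verdict.
The state is a dict: "t": time; "joints": joint angles; "qvel": joint speeds; "tau": joint torques, N m; "eef_pos": TCP position; "tcp_rot": TCP orientation; "ft_force": force on the tool from outside, world axes, zero at the start; "moment": the same for the moment, N m; "opening": opening from 0.0 (shut) to 1.0 (fully open).
Only numpy, scipy, OpenCV 4.12 (cv2) and the standard library are available. Lean on these libraries where they do the work, as an engineer would, in place of code of your own. Each camera call takes 0.05 s, during which the arm holds its last target.

## Working session

There is one attempt and no reset: what is moved stays moved. The work goes in short steps, Python scripts to look and compute and a tool call to move; the robot and the scene stay as the last step left them, time stands still between calls to the robot, and variables do not carry over. Pictures are saved under pics/ and viewed, and the job is handed in when it is done.

Besides the shell and the picture viewer there is one more tool, called after "Emit:" as name([rows], argument=value, ...), one row to a line, values as JSON. play_rows: Moves the arm, as the interface text tells. Its arguments: {"type":"object","properties":{"moves":{"type":"array"}},"required":["moves"]}

```bash
ls; mkdir -p pics; python3 - <<'E'
from cell import *
import cv2
s=state(); print(s)
for n in("side","top"):
    c=read_camera(n); cv2.imwrite(f"pics/{n}0.png",c["img"][:,:,::-1]); print(n,{k:c[k] for k in c if k!="img"})
E
```

```text
pics
{'t': 0.0, 'joints': array([ 1.10937573e+00,  4.91560977e-01,  1.55948613e+00, -1.89423366e-06,
        1.09171420e+00, -1.05594467e-01]), 'qvel': array([-0.00118264,  0.00028764,  0.00064919, -0.00078082,  0.00025594,
        0.00126543]), 'tau': array([-1.38920070e-03, -6.12641287e+01, -2.58198363e+01,  6.91285031e-02,
        4.81819664e-02, -9.46741216e-05]), 'eef_pos': array([217.59203403, 585.63335893, 228.04823621]), 'tcp_rot': array([-3.14043033e+00, -1.21503690e-04,  2.78576733e+00]), 'ft_force': array([ 0.95921536,  0.69222513, -0.26518802]), 'moment': array([ 0.01341345, -0.01401511, -0.0267362 ]), 'opening': 1.000782124587198}
side {'fx': 493.8649964484749, 'fy': 493.8649964484749, 'cx': 320.7651735740554, 'cy': 195.3060821019655, 'k1': 0.03980161575800427, 'R': array([[ 0.98793477, -0.15465408, -0.00818619],
       [-0.08633102, -0.50606035, -0.85816658],
       [ 0.12857625,  0.84851932, -0.51330606]]), 't': array([-589.95762982,  110.14153729, 1038.70050358])}
top {'fx': 502.2528427338637, 'fy': 502.2528427338637, 'cx': 319.6438416756809, 'cy': 205.1704995220423, 'k1': -0.05324881050416283, 'R': array([[-0.02508239, -0.99968442, -0.00139071],
       [-0.99356154,  0.02508246, -0.11048229],
       [ 0.11048231, -0.0013894 , -0.99387712]]), 't': array([  1.21371528, 600.80722721, 980.47647545])}
```

View pics/side0.png

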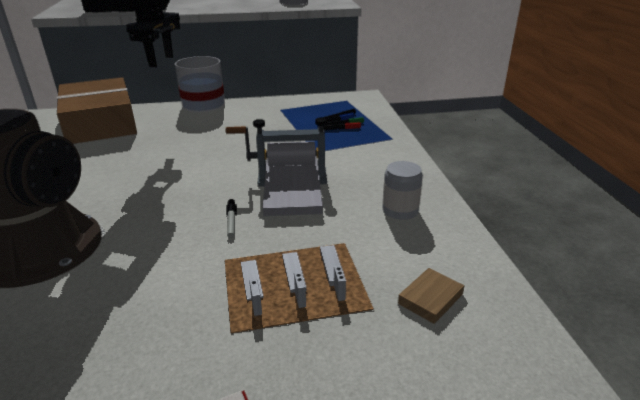

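View pics/top0.png

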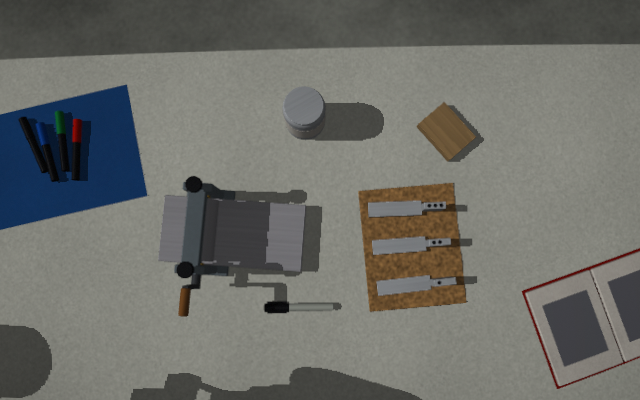

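```bash
cat > h.py <<'E'
from cell import *
import cv2, numpy as np
def ray(c,px):
    K=np.array([[c["fx"],0,c["cx"]],[0,c["fy"],c["cy"]],[0,0,1]])
    p=cv2.undistortPoints(np.array(px,float).reshape(-1,1,2),K,np.array([c["k1"],0,0,0.]))[:,0]
    d=np.c_[p,np.ones(len(p))]@c["R"]
    return -c["R"].T@c["t"], d
def onz(c,px,z):
    o,d=ray(c,px); return o+d*((z-o[2])/d[:,2])[:,None]
def proj(c,P):
    K=np.array([[c["fx"],0,c["cx"]],[0,c["fy"],c["cy"]],[0,0,1]])
    return cv2.projectPoints(np.array(P,float).reshape(-1,1,3),cv2.Rodrigues(c["R"])[0],c["t"],K,np.array([c["k1"],0,0,0.]))[0][:,0]
def crop(c,x0,y0,x1,y1,s,name):
    cv2.imwrite("pics/"+name,cv2.resize(c["img"][y0:y1,x0:x1,::-1],None,fx=s,fy=s,interpolation=cv2.INTER_CUBIC))
E
python3 - <<'E'
from h import *
c=read_camera("top"); crop(c,350,175,480,320,5,"m1.png"); crop(c,150,170,350,320,4,"p1.png")
c=read_camera("side"); crop(c,210,100,370,330,3,"s1.png")
E
```

```text
(no output)
```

View pics/m1.png

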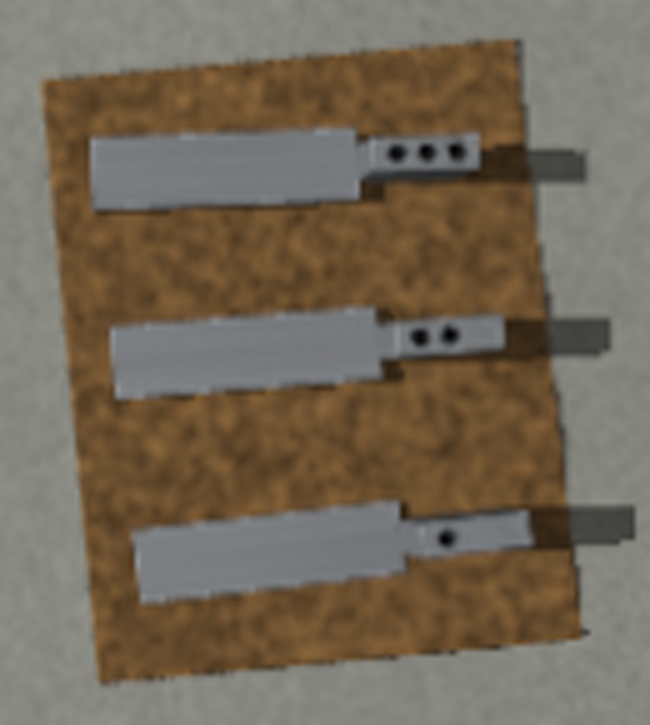

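View pics/p1.png

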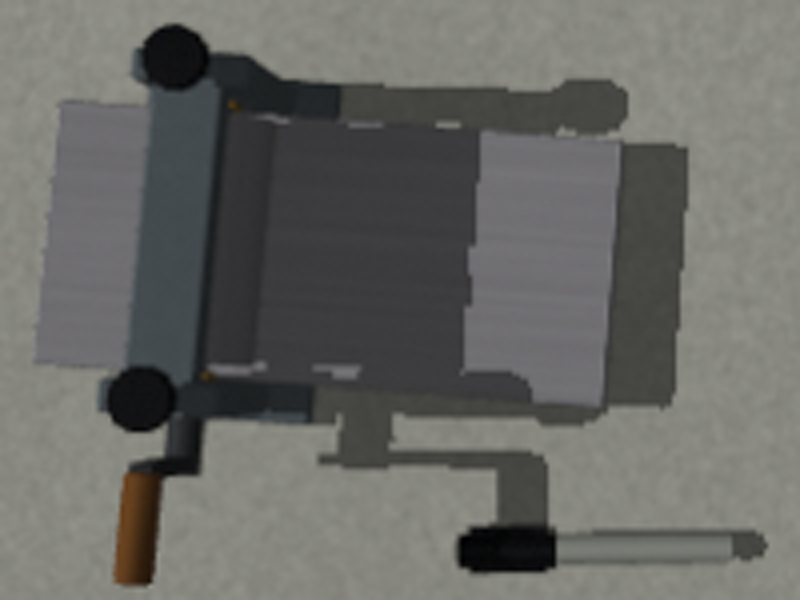

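View pics/s1.png

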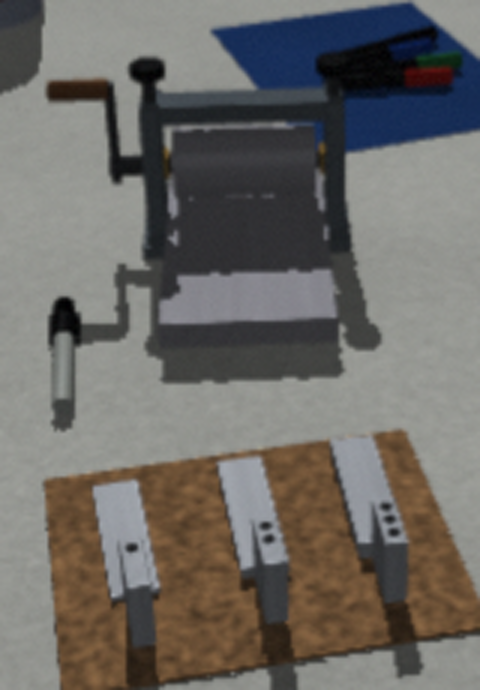

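```bash
python3 - <<'E'
from h import *
c=read_camera("top"); print("cam",-c["R"].T@c["t"])
f=lambda p,s,o:(np.array(p,float)+.5)/s-.5+np.array(o)
P=onz(c,f([(620,142),(603,406),(60,103),(36,362)],4,(150,170)),30); print("bed",P.round(1))
i=(P[0]+P[1])/2;o=(P[2]+P[3])/2; d=o-i; print(np.linalg.norm(d),np.linalg.norm(P[0]-P[1]),np.linalg.norm(P[2]-P[3]),"yaw",np.arctan2(d[1],d[0]), np.arctan2(*(P[0]-P[1])[:2][::-1])+np.pi/2); print("nip",i+d*200/290)
M=onz(c,f([(44,80),(520,40),(102,684),(582,634)],5,(350,175)),3); print("mat",M.round(1),M.mean(0))
L={4:[(132,532),(140,604),(400,502),(406,574)],8:[(110,327),(116,400),(376,310),(382,378)],12:[(90,138),(93,212),(356,130),(360,200)]}
D={4:[(447,538)],8:[(420,337),(450,335)],12:[(397,153),(427,152),(457,152)]}
F={4:(471,531),8:(448,337),12:(426,154)}
for k in L:
    Q=onz(c,f(L[k],5,(350,175)),3+k); t=(Q[0]+Q[1])/2;r=(Q[2]+Q[3])/2;d=t-r
    d2=Q[0]-Q[2]+Q[1]-Q[3]
    u=d/np.linalg.norm(d); mid=(t+r)/2
    print(k,"len",np.linalg.norm(d),np.linalg.norm(Q[0]-Q[1]),"yaw",np.arctan2(d[1],d[0]),"tip",t.round(1),"finmid",(mid-75*u).round(1),"dots",onz(c,f(D[k],5,(350,175)),49).round(1).tolist())
E
```

```text
cam [ 488.6440934   -12.49411947 1040.85338221]
bed [[601.9  16.5  30. ]
 [469.4  27.9  30. ]
 [629.1 301.9  30. ]
 [497.9 313.1  30. ]]
286.61204170662967 132.92446979124202 131.70545599273157 yaw 1.4735265053912103 1.4848729687549318
nip [554.85318536 218.93027089  30.        ]
mat [[ 632.6  -95.5    3. ]
 [ 644.5 -296.     3. ]
 [ 383.8 -111.     3. ]
 [ 398.2 -308.6    3. ]] [ 514.76883432 -202.79076882    3.        ]
4 len 110.0967032084351 29.232136524858447 yaw 1.6534174497006258 tip [ 430.5 -126.1    7. ] finmid [ 441.2 -255.7    7. ] dots [[441.0, -244.1, 49.0]]
8 len 109.6355172264426 29.875123976410634 yaw 1.6170718651667084 tip [ 513.7 -119.2   11. ] finmid [ 519.8 -248.9   11. ] dots [[520.0, -237.2, 49.0], [520.5, -249.1, 49.0]]
12 len 109.96089775288233 30.568270957397246 yaw 1.5830371899884057 tip [ 591.1 -112.8   15. ] finmid [ 592.6 -242.7   15. ] dots [[593.3, -231.6, 49.0], [593.4, -243.6, 49.0], [593.1, -255.6, 49.0]]
```

Emit:
play_rows([
  [0,0,0,0,0,0.142,100],
  [0,0,0,0,0,0.142,100],
  [0,0,0,0,0,0.142,100],
  [0,0,0,0,0,0.142,100],
  [0,0,0,0,0,0.142,100],
  [0,0,0,0,0,0.142,100],
  [0,0,0,0,0,0.142,100],
  [0,0,0,0,0,0.142,100],
])

```text
t: 1.05
eef_pos: [217.4, 585.3, 227.4]
tcp_rot: [-3.14, 0.002, 1.607]
ft_force: [-0.1, -0.3, -0.2]
opening: 0.997
```

```bash
cat >> h.py <<'E'
from scipy.spatial.transform import Rotation as Ro
def go(x,y,z,yaw=None):
    s=state(); R=Ro.from_euler("xyz",s["tcp_rot"]); e=s["eef_pos"]
    d=R.inv().apply(np.array([x,y,z])-e)
    out="t %.2f eef %s rpy %s F %s M %s op %.3f\n tool shift mm %s"%(s["t"],e.round(1),s["tcp_rot"].round(3),s["ft_force"].round(1),s["moment"].round(2),s["opening"],d.round(1))
    if yaw is not None: out+=" turn %s"%(R.inv()*Ro.from_euler("xyz",[np.pi,0,yaw])).as_rotvec().round(3)
    print(out)
E
python3 -c "
from h import *
go(450,200,215,1.653);go(441,-255.5,215,1.653)"
```

```text
t 1.05 eef [217.4 585.3 227.4] rpy [-3.140e+00  2.000e-03  1.607e+00] F [-0.1 -0.3 -0.2] M [-0.11  0.02 -0.01] op 0.997
 tool shift mm [-393.5  218.5   13. ] turn [-0.001  0.002 -0.046]
t 1.05 eef [217.4 585.3 227.4] rpy [-3.140e+00  2.000e-03  1.607e+00] F [-0.1 -0.3 -0.2] M [-0.11  0.02 -0.01] op 0.997
 tool shift mm [-848.4  192.9   14.1] turn [-0.001  0.002 -0.046]
```

Emit:
play_rows([
  [-0.043,0.025,0,0,0,-0.006,100],
  [-0.043,0.025,0,0,0,-0.006,100],
  [-0.043,0.025,0,0,0,-0.006,100],
  [-0.043,0.025,0,0,0,-0.006,100],
  [-0.043,0.025,0,0,0,-0.006,100],
  [-0.043,0.025,0,0,0,-0.006,100],
  [-0.043,0.025,0,0,0,-0.006,100],
  [-0.043,0.025,0,0,0,-0.006,100],
])

```text
t: 1.85
eef_pos: [434.6, 250.9, 226.9]
tcp_rot: [-3.141, 0.001, 1.658]
ft_force: [-0.3, 1.8, 0.4]
opening: 0.998
```

```bash
python3 -c "
from h import *
go(441,-255.5,160,1.653)"
```

```text
t 1.85 eef [434.6 250.9 226.9] rpy [-3.141e+00  1.000e-03  1.658e+00] F [-0.3  1.8  0.4] M [-0.06  0.03 -0.05] op 0.998
 tool shift mm [-505.   -37.5   67.5] turn [-0.001  0.001  0.005]
```

Emit:
play_rows([
  [-0.048,-0.003,0,0,0,0,100],
  [-0.048,-0.004,0,0,0,0,100],
  [-0.048,-0.004,0,0,0,0,100],
  [-0.048,-0.004,0,0,0,0,100],
  [-0.048,-0.004,0,0,0,0,100],
  [-0.048,-0.004,0,0,0,0,60],
  [-0.048,-0.004,0,0,0,0,60],
  [-0.048,-0.004,0.01,0,0,0,60],
])

```text
t: 2.65
eef_pos: [438.2, -148.4, 218.9]
tcp_rot: [3.136, 0.003, 1.657]
ft_force: [2.2, -0.1, -0.6]
opening: 0.804
```

```bash
python3 -c "
from h import *
go(441,-255.5,60,1.653)"
```

```text
t 2.65 eef [ 438.2 -148.4  218.9] rpy [3.136e+00 3.000e-03 1.657e+00] F [ 2.2 -0.1 -0.6] M [-0.07  0.01 -0.02] op 0.804
 tool shift mm [-106.5   -7.3  159.2] turn [0.005 0.003 0.005]
```

Emit:
play_rows([
  [-0.036,-0.002,0.03,0.001,0.001,0.002,50],
  [-0.036,-0.002,0.03,0.001,0.001,0.002,50],
  [-0.034,-0.003,0.03,0.001,0.001,0.001,50],
  [0,0,0.035,0,0,0,50],
  [0,0,0.033,0,0,0,50],
  [0,0,0,0,0,0,50],
])

```text
t: 3.25
eef_pos: [440.5, -267.1, 56.0]
tcp_rot: [3.135, 0.004, 1.644]
ft_force: [-0.7, 0.2, 0.9]
opening: 0.502
```

```bash
python3 -c "
from h import *
go(441,-255.5,26,1.653)
c=read_camera('side');crop(c,200,150,380,350,3.5,'a1.png')"
```

```text
t 3.25 eef [ 440.5 -267.1   56. ] rpy [3.135 0.004 1.644] F [-0.7  0.2  0.9] M [-0.06  0.05 -0.02] op 0.502
 tool shift mm [11.7  1.2 30. ] turn [ 0.007  0.004 -0.009]
```

View pics/a1.png

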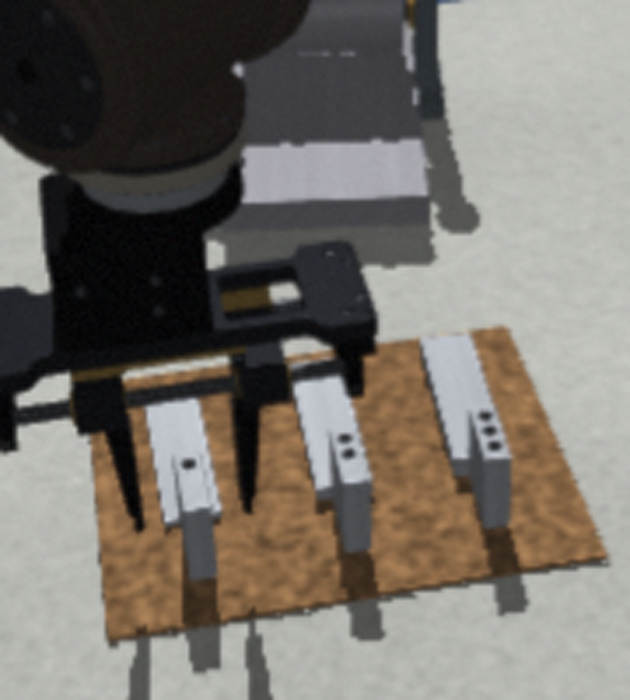

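Emit:
play_rows([
  [0.012,0.001,0.01,0.006,0.004,-0.009,50],
  [0,0,0.01,0,0,0,50],
  [0,0,0.005,0,0,0,50],
  [0,0,0,0,0,0,50],
])

```text
t: 3.7
eef_pos: [443.4, -254.3, 35.4]
tcp_rot: [3.135, 0.005, 1.656]
ft_force: [-0.2, 0.1, 0.3]
opening: 0.498
```

```bash
python3 -c "
from h import *
go(441,-255.5,26,1.653)"
```

```text
t 3.70 eef [ 443.4 -254.3   35.4] rpy [3.135 0.005 1.656] F [-0.2  0.1  0.3] M [-0.12  0.02 -0.03] op 0.498
 tool shift mm [-1.  -2.6  9.4] turn [0.007 0.005 0.003]
```

Emit:
play_rows([
  [-0.001,-0.003,0.007,0.01,0.008,0,50],
  [0,0,0.003,0,0,0,50],
  [0,0,0,0,0,0,50],
])

```text
t: 4.0
eef_pos: [440.9, -255.9, 25.6]
tcp_rot: [-3.139, -0.003, 1.657]
ft_force: [-0.1, 0.1, 0.6]
opening: 0.498
```

```bash
python3 -c "
from h import *
go(441,-255.5,26,1.653)"
```

```text
t 4.00 eef [ 440.9 -255.9   25.6] rpy [-3.139e+00 -3.000e-03  1.657e+00] F [-0.1  0.1  0.6] M [-0.03  0.06 -0.  ] op 0.498
 tool shift mm [ 0.4  0.2 -0.4] turn [-0.003 -0.003  0.004]
```

Close on the fin.

Emit:
play_rows([
  [0,0,0,0,0,0,25],
  [0,0,0,0,0,0,0],
  [0,0,0,0,0,0,0],
  [0,0,0,0,0,0,0],
  [0,0,0,0,0,0,0],
])

```text
t: 4.5
eef_pos: [440.9, -256.3, 26.0]
tcp_rot: [-3.139, -0.002, 1.656]
ft_force: [0.3, -0.8, 0.3]
opening: 0.144
```

```bash
python3 -c "
from h import *
go(441,-255.5,80,1.653)"
```

```text
t 4.50 eef [ 440.9 -256.3   26. ] rpy [-3.139e+00 -2.000e-03  1.656e+00] F [ 0.3 -0.8  0.3] M [-0.05  0.08 -0.  ] op 0.144
 tool shift mm [  0.9   0.  -54. ] turn [-0.002 -0.002  0.003]
```

Emit:
play_rows([
  [0,0,-0.02,0,0,0,0],
  [0,0,-0.03,0,0,0,0],
  [0.01,0,-0.025,0,0,0.02,0],
  [0.02,0.01,0,0,0,0.04,0],
  [0.04,0.012,0,0,0,0.04,0],
  [0.04,0.012,0,0,0,0.04,0],
  [0.04,0.012,0,0,0,0.03,0],
  [0.04,0.012,0,0,0,0,0],
])

```text
t: 5.3
eef_pos: [503.5, -65.8, 104.3]
tcp_rot: [-3.14, -0.002, 1.471]
ft_force: [1.0, -0.7, -0.9]
opening: 0.146
```

```bash
python3 -c "
from h import *
go(538.6,44.8,90,1.477)
c=read_camera('side');crop(c,200,100,380,300,3.5,'a2.png')"
```

```text
t 5.30 eef [503.5 -65.8 104.3] rpy [-3.140e+00 -2.000e-03  1.471e+00] F [ 1.  -0.7 -0.9] M [-0.13  0.05  0.04] op 0.146
 tool shift mm [113.6  23.8  14.5] turn [-0.002 -0.002 -0.006]
```

View pics/a2.png

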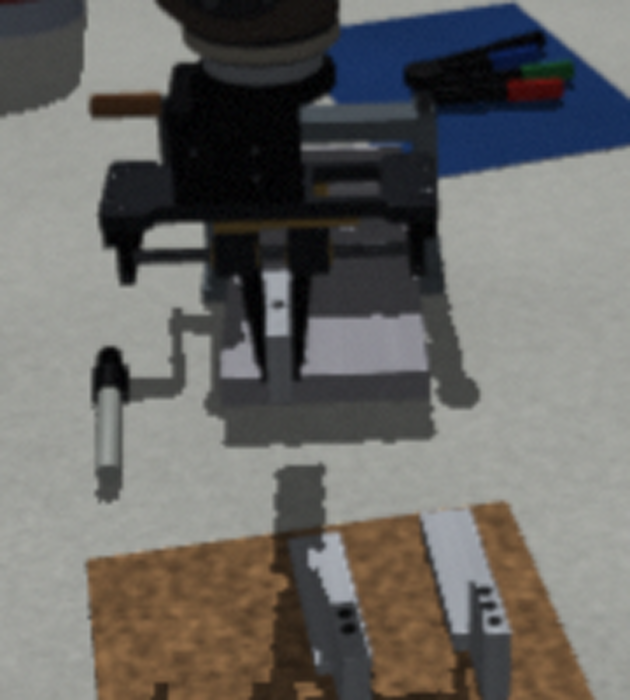

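```bash
python3 -c "
from h import *
c=read_camera('side')
f=lambda p,s,o:(np.array(p,float)+.5)/s-.5+np.array(o)
P=onz(c,f([(159,323),(337,318)],3,(210,100)),30);print(P,P.mean(0))"
```

```text
[[470.27075884  33.07191547  30.        ]
 [602.99786025  17.64902487  30.        ]] [536.63430955  25.36047017  30.        ]
```

Emit:
play_rows([
  [0.03,0.005,0,0,0,0,0],
  [0.03,0.005,0,0,0,0,0],
  [0.03,0.008,0,0,0,0,0],
  [0.01,0.004,0.01,0,0,0,0],
  [0,0,0.01,0,0,0,0],
  [0,0,0,0,0,0,0],
])

```text
t: 6.0
eef_pos: [535.6, 36.0, 82.4]
tcp_rot: [-3.139, -0.001, 1.478]
ft_force: [-0.0, -0.4, -0.5]
opening: 0.143
```

```bash
python3 -c "
from h import *
go(538.6,44.8,60,1.477)
c=read_camera('top');crop(c,150,170,350,320,4,'a3.png')"
```

```text
t 6.00 eef [535.6  36.   82.4] rpy [-3.139e+00 -1.000e-03  1.478e+00] F [-0.  -0.4 -0.5] M [-0.16  0.12  0.03] op 0.143
 tool shift mm [ 9.   2.2 22.4] turn [-0.003 -0.001  0.001]
```

View pics/a3.png

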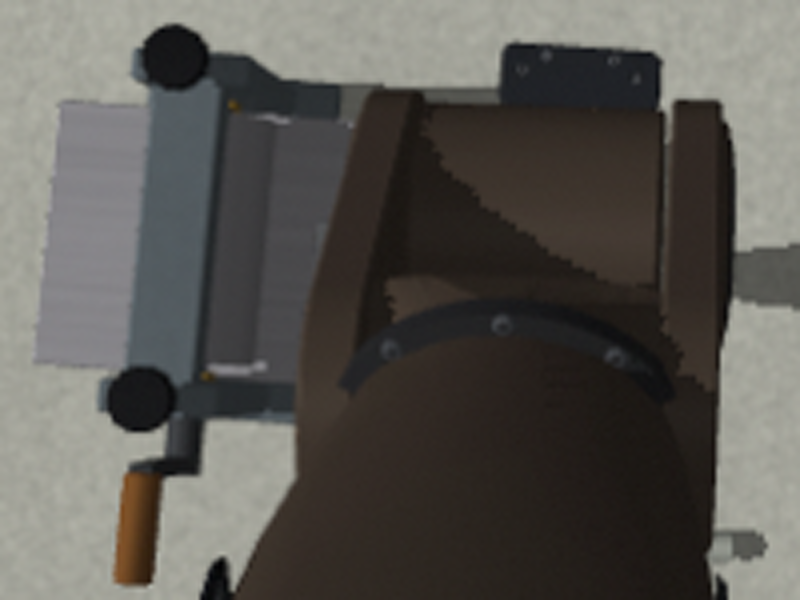

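Emit:
play_rows([
  [0.01,0.003,0.008,-0.002,-0.001,0,0],
  [0.001,0,0.01,0,0,0,0],
  [0,0,0.004,0,0,0,0],
  [0,0,0,0,0,0,0],
])

```text
t: 6.45
eef_pos: [539.7, 44.7, 58.9]
tcp_rot: [-3.141, -0.0, 1.474]
ft_force: [0.3, 0.2, -0.6]
opening: 0.14
```

```bash
python3 -c "
from h import *
go(539.1,46.8,53,1.477)"
```

```text
t 6.45 eef [539.7  44.7  58.9] rpy [-3.141 -0.     1.474] F [ 0.3  0.2 -0.6] M [-0.14  0.1  -0.02] op 0.140
 tool shift mm [ 2.  -0.8  5.9] turn [-0.001 -0.    -0.003]
```

Emit:
play_rows([
  [0.001,0,0.003,0,0,0,0],
  [0.001,0,0.002,0,0,0,0],
  [0,0,0.001,0,0,0,0],
  [0,0,0,0,0,0,0],
])

```text
t: 6.85
eef_pos: [540.0, 46.5, 53.2]
tcp_rot: [-3.141, -0.0, 1.474]
ft_force: [0.3, -0.1, -1.2]
opening: 0.146
```

```bash
python3 -c "
from h import *
go(539.1,46.8,53,1.477)
c=read_camera('side');crop(c,240,120,360,240,5,'a4.png')"
```

```text
t 6.85 eef [540.   46.5  53.2] rpy [-3.141 -0.     1.474] F [ 0.3 -0.1 -1.2] M [-0.09  0.08  0.04] op 0.146
 tool shift mm [ 0.2 -1.   0.2] turn [-0.    -0.    -0.003]
```

View pics/a4.png

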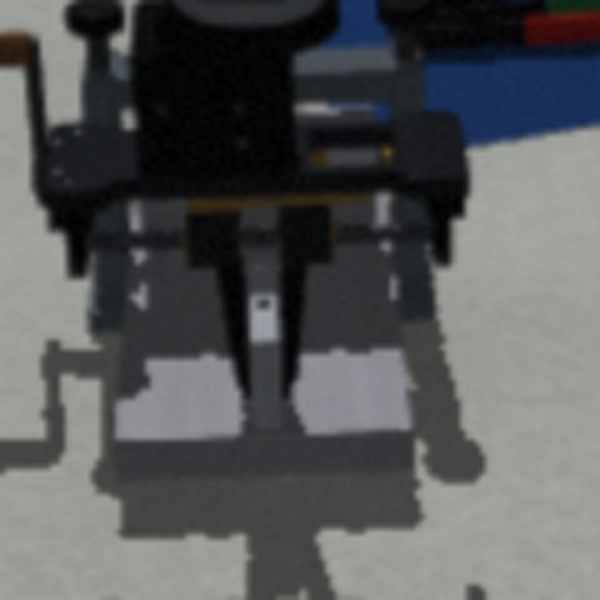

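Emit:
play_rows([
  [0,0,0.001,0,0,0,0],
  [0,0,0,0,0,0,0],
])

```text
t: 7.1
eef_pos: [540.2, 46.5, 53.3]
tcp_rot: [3.141, -0.0, 1.474]
ft_force: [0.3, 0.8, -1.5]
opening: 0.143
```

```bash
python3 -c "
from h import *
go(545,109.5,53,1.477)"
```

```text
t 7.10 eef [540.2  46.5  53.3] rpy [ 3.141 -0.     1.474] F [ 0.3  0.8 -1.5] M [-0.08  0.01 -0.01] op 0.143
 tool shift mm [63.2 -1.3  0.3] turn [ 0.001 -0.    -0.003]
```

Emit:
play_rows([
  [0,0,0.0015,0,0,0,0],
  [0,0,0.0015,0,0,0,0],
])

```text
t: 7.3
eef_pos: [540.4, 46.5, 52.9]
tcp_rot: [3.139, -0.0, 1.474]
ft_force: [-8.7, -0.3, 28.3]
opening: 0.146
```

```bash
python3 -c "
from h import *
go(545,109.5,53,1.477)"
```

```text
t 7.30 eef [540.4  46.5  52.9] rpy [ 3.139 -0.     1.474] F [-8.7 -0.3 28.3] M [0.16 1.75 0.01] op 0.146
 tool shift mm [63.2 -1.5 -0.1] turn [ 0.002 -0.    -0.003]
```

Emit:
play_rows([
  [0.002,0,-0.0002,0,0,0,0],
  [0.006,0,0,0,0,0,0],
  [0.008,0,0,0,0,0,0],
  [0.006,0,0,0,0,0,0],
])

```text
t: 7.7
eef_pos: [542.8, 69.2, 53.3]
tcp_rot: [3.138, -0.0, 1.473]
ft_force: [0.5, 0.4, -1.0]
opening: 0.151
```

```bash
python3 -c "
from h import *
go(545,109.5,53,1.477)"
```

```text
t 7.70 eef [542.8  69.2  53.3] rpy [ 3.138 -0.     1.473] F [ 0.5  0.4 -1. ] M [-0.11  0.    0.06] op 0.151
 tool shift mm [40.3 -1.7  0.3] turn [ 0.003 -0.    -0.004]
```

Emit:
play_rows([
  [0.005,0,0.0003,0,0,0,0],
  [0.005,0,0,0,0,0,0],
])

```text
t: 7.9
eef_pos: [544.1, 80.4, 53.0]
tcp_rot: [3.138, -0.0, 1.474]
ft_force: [0.8, -2.3, 2.0]
opening: 0.145
```

Emit:
play_rows([
  [0.005,0,0.0003,0,0,0,0],
])

```text
t: 8.0
eef_pos: [544.9, 85.8, 53.0]
tcp_rot: [3.137, 0.0, 1.474]
ft_force: [-0.1, -4.5, 7.8]
opening: 0.145
```

Emit:
play_rows([
  [0.005,0,0,0,0,0,0],
])

```text
t: 8.1
eef_pos: [545.6, 91.2, 53.1]
tcp_rot: [3.137, 0.0, 1.474]
ft_force: [-0.6, -1.6, 0.4]
opening: 0.145
```

Emit:
play_rows([
  [0.005,0,0,0,0,0,0],
])

```text
t: 8.2
eef_pos: [546.1, 96.7, 53.0]
tcp_rot: [3.137, 0.0, 1.474]
ft_force: [0.7, -1.7, 0.3]
opening: 0.145
```

Emit:
play_rows([
  [0.005,0,0,0,0,0,0],
])

```text
t: 8.3
eef_pos: [546.6, 102.1, 53.0]
tcp_rot: [3.137, 0.0, 1.474]
ft_force: [-0.3, -1.9, 1.5]
opening: 0.147
```

Emit:
play_rows([
  [0.005,0,0,0,0,0,0],
  [0.002,0,0,0,0,0,0],
  [0,0,0,0,0,0,0],
])

```text
t: 8.6
eef_pos: [547.5, 110.4, 53.0]
tcp_rot: [3.137, 0.0, 1.475]
ft_force: [0.1, -1.8, 2.0]
opening: 0.145
```

```bash
python3 -c "
from h import *
for i in range(3): go(545,109.5,53,1.477); c=read_camera('side')
crop(c,240,120,340,200,6,'b1.png')"
```

```text
t 8.60 eef [547.5 110.4  53. ] rpy [3.137 0.    1.475] F [ 0.1 -1.8  2. ] M [-0.17  0.04  0.02] op 0.145
 tool shift mm [-1.1 -2.4  0. ] turn [ 0.005  0.    -0.002]
t 8.65 eef [547.4 110.4  53. ] rpy [ 3.137 -0.     1.475] F [0.1 0.4 2.2] M [ 0.4   0.08 -0.02] op 0.145
 tool shift mm [-1.1 -2.3  0. ] turn [ 0.005 -0.    -0.002]
t 8.70 eef [547.4 110.3  53. ] rpy [ 3.137 -0.     1.475] F [-0.7  1.8  1.7] M [ 0.4   0.13 -0.04] op 0.145
 tool shift mm [-1.  -2.3  0. ] turn [ 0.005 -0.    -0.002]
```

Emit:
play_rows([
  [0,0,-0.001,0,0,0,0],
  [0,0,-0.0004,0,0,0,0],
])

```text
t: 8.95
eef_pos: [547.0, 110.1, 54.1]
tcp_rot: [3.138, 0.0, 1.474]
ft_force: [0.0, -0.1, -1.7]
opening: 0.151
```

```bash
python3 -c "
from h import *
for i in range(3): go(545,109.5,53,1.477); c=read_camera('side')"
```

```text
t 8.95 eef [547.  110.1  54.1] rpy [3.138 0.    1.474] F [ 0.  -0.1 -1.7] M [-0.12  0.1  -0.05] op 0.151
 tool shift mm [-0.7 -1.9  1. ] turn [ 0.004  0.    -0.003]
t 9.00 eef [547. 110.  54.] rpy [3.138 0.    1.474] F [ 0.1  0.1 -1.8] M [-0.09  0.07 -0.01] op 0.146
 tool shift mm [-0.7 -1.9  1. ] turn [ 0.004  0.    -0.003]
t 9.05 eef [547. 110.  54.] rpy [3.138 0.    1.474] F [-0.6 -0.8 -1.6] M [-0.12  0.01 -0.01] op 0.144
 tool shift mm [-0.7 -1.9  1. ] turn [ 0.004  0.    -0.003]
```

View pics/b1.png

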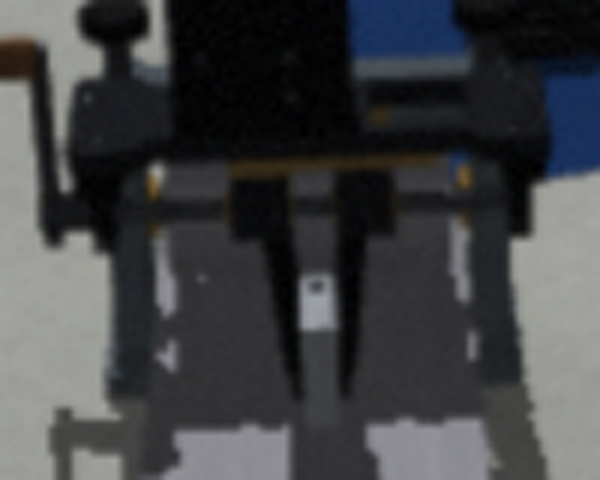

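Emit:
play_rows([
  [-0.01,0,0,0,0,0,0],
  [-0.02,0,0,0,0,0,0],
  [-0.025,0,0,0,0,0,0],
  [-0.03,0,-0.002,0,0,0,0],
  [-0.02,0,-0.02,0,0,0,0],
  [-0.03,0,-0.03,0,0,0,0],
  [-0.035,-0.015,0,0,0,-0.02,0],
  [-0.04,-0.02,0,0,0,-0.03,0],
])

```text
t: 9.9
eef_pos: [491.5, -104.2, 106.9]
tcp_rot: [3.138, 0.001, 1.532]
ft_force: [0.5, 0.5, -1.0]
opening: 0.147
```

```bash
python3 -c "
from h import *
go(441,-255.5,90,1.653)"
```

```text
t 9.90 eef [ 491.5 -104.2  106.9] rpy [3.138e+00 1.000e-03 1.532e+00] F [ 0.5  0.5 -1. ] M [-0.12  0.01 -0.  ] op 0.147
 tool shift mm [-153.1  -44.7   16.9] turn [ 0.004  0.002 -0.121]
```

Emit:
play_rows([
  [-0.035,-0.009,0,0.001,0,-0.03,0],
  [-0.04,-0.009,0,0.001,0,-0.03,0],
  [-0.035,-0.008,0,0.001,0,-0.03,0],
  [-0.02,-0.004,0,0.001,0,-0.02,0],
  [0,0,0,0,0,0,0],
  [0,0,0,0,0,0,0],
])

```text
t: 10.5
eef_pos: [454.7, -245.8, 107.6]
tcp_rot: [-3.141, 0.003, 1.64]
ft_force: [1.0, 1.1, -1.1]
opening: 0.148
```

```bash
python3 -c "
from h import *
go(441,-255.5,26,1.653)"
```

```text
t 10.50 eef [ 454.7 -245.8  107.6] rpy [-3.141e+00  3.000e-03  1.640e+00] F [ 1.   1.1 -1.1] M [-0.13 -0.01  0.03] op 0.148
 tool shift mm [ -8.6 -14.3  81.7] turn [-0.     0.003 -0.013]
```

Emit:
play_rows([
  [-0.005,-0.008,0.02,0,0.001,-0.008,0],
  [-0.003,-0.006,0.03,0,0.001,-0.005,0],
  [0,-0.001,0.015,0,0,0,0],
  [0,0,0,0,0,0,0],
])

```text
t: 10.9
eef_pos: [440.4, -252.5, 41.6]
tcp_rot: [3.14, 0.001, 1.655]
ft_force: [0.2, 0.1, -0.6]
opening: 0.143
```

```bash
python3 -c "
from h import *
go(441,-255.5,26,1.653)"
```

```text
t 10.90 eef [ 440.4 -252.5   41.6] rpy [3.140e+00 1.000e-03 1.655e+00] F [ 0.2  0.1 -0.6] M [-0.12  0.03 -0.02] op 0.143
 tool shift mm [-3.1  0.3 15.6] turn [0.001 0.001 0.002]
```

Emit:
play_rows([
  [-0.003,0,0.008,0,0,0,0],
  [0,0,0.003,0,0,0,0],
  [0,0,0.0015,0,0,0,0],
  [0,0,0,0,0,0,0],
])

```text
t: 11.3
eef_pos: [442.0, -254.5, 30.0]
tcp_rot: [3.139, 0.003, 1.657]
ft_force: [-0.6, -0.6, -2.0]
opening: 0.147
```

```bash
python3 -c "
from h import *
go(441,-255.5,26,1.653)"
```

```text
t 11.30 eef [ 442.  -254.5   30. ] rpy [3.139e+00 3.000e-03 1.657e+00] F [-0.6 -0.6 -2. ] M [-0.15  0.02 -0.01] op 0.147
 tool shift mm [-0.9 -1.1  4. ] turn [0.003 0.003 0.004]
```

Emit:
play_rows([
  [0,-0.001,0.003,0,0,0,0],
  [0,0,0.0015,0,0,0,0],
  [0,0,0,0,0,0,0],
])

```text
t: 11.6
eef_pos: [441.3, -254.7, 26.2]
tcp_rot: [3.138, 0.004, 1.657]
ft_force: [-1.0, 0.0, -0.2]
opening: 0.144
```

```bash
python3 -c "
from h import *
go(441,-255.5,26,1.653)"
```

```text
t 11.60 eef [ 441.3 -254.7   26.2] rpy [3.138 0.004 1.657] F [-1.   0.  -0.2] M [0.11 0.1  0.06] op 0.144
 tool shift mm [-0.7 -0.4  0.2] turn [0.004 0.004 0.004]
```

Emit:
play_rows([
  [0,0,0,0,0,0,20],
  [0,0,0,0,0,0,50],
  [0,0,0,0,0,0,50],
  [0,0,-0.01,0,0,0,50],
  [0,0,-0.03,0,0,0,50],
  [0,0,-0.03,0,0,0,50],
  [0,0,0,0,0,0,50],
])

```text
t: 12.3
eef_pos: [441.0, -254.5, 100.0]
tcp_rot: [3.138, 0.003, 1.657]
ft_force: [0.2, -0.6, 0.0]
opening: 0.494
```

```bash
python3 -c "
from h import *
go(520.2,-249,90,1.617)
c=read_camera('side');crop(c,200,150,380,350,3.5,'b2.png')"
```

```text
t 12.30 eef [ 441.  -254.5  100. ] rpy [3.138e+00 3.000e-03 1.657e+00] F [ 0.2 -0.6  0. ] M [-0.08  0.06  0.03] op 0.494
 tool shift mm [-1.2 79.3 10.2] turn [0.003 0.003 0.04 ]
```

View pics/b2.png

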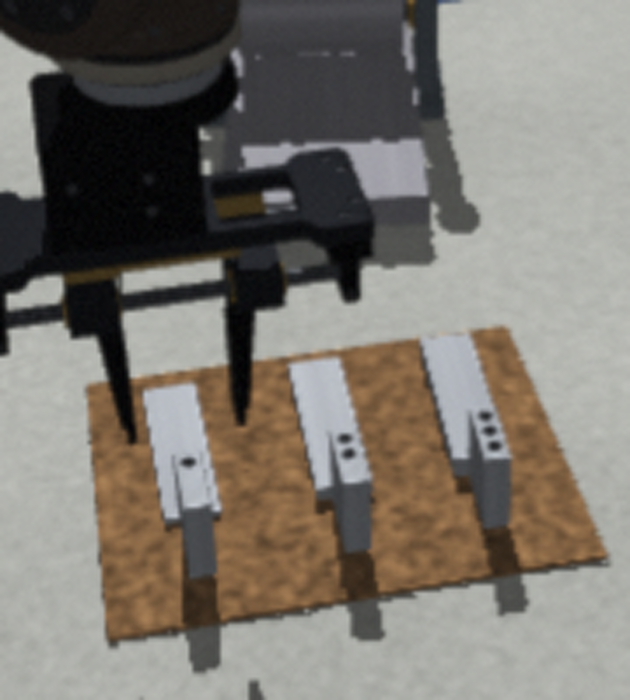

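Leaf4 lies flat back on the mat (dot at about (254,282) px full frame), the others untouched. Now leaf8.

Emit:
play_rows([
  [0,0.02,0,0.001,0.001,0.013,50],
  [0,0.03,0,0.001,0.001,0.013,50],
  [-0.001,0.02,0,0.001,0.001,0.013,50],
  [0,0,0,0,0,0,50],
  [0,0,0.01,0,0,0,50],
  [0,0,0.02,0,0,0,50],
  [0,0,0,0,0,0,50],
])

```text
t: 13.05
eef_pos: [508.5, -248.6, 64.0]
tcp_rot: [-3.136, -0.004, 1.616]
ft_force: [-0.1, -0.2, 0.4]
opening: 0.5
```

```bash
python3 -c "
from h import *
go(520.2,-249,26,1.617)"
```

```text
t 13.05 eef [ 508.5 -248.6   64. ] rpy [-3.136 -0.004  1.616] F [-0.1 -0.2  0.4] M [-0.02  0.06 -0.03] op 0.500
 tool shift mm [-1.1 11.9 37.9] turn [-0.006 -0.004 -0.001]
```

Emit:
play_rows([
  [-0.001,0.01,0,-0.004,-0.003,0,50],
  [0,0.002,0.012,0,0,0,50],
  [0,0,0.012,0,0,0,50],
  [0,0,0.004,0,0,0,50],
  [0,0,0,0,0,0,50],
])

```text
t: 13.55
eef_pos: [520.2, -249.3, 33.8]
tcp_rot: [-3.139, -0.001, 1.615]
ft_force: [0.0, -1.1, -0.0]
opening: 0.502
```

```bash
python3 -c "
from h import *
go(520.2,-249,26,1.617)"
```

```text
t 13.55 eef [ 520.2 -249.3   33.8] rpy [-3.139e+00 -1.000e-03  1.615e+00] F [ 0.  -1.1 -0. ] M [-0.09  0.06  0.05] op 0.502
 tool shift mm [0.3 0.  7.8] turn [-0.002 -0.001 -0.002]
```

Emit:
play_rows([
  [0,0,0.006,0,0,0,50],
  [0,0,0.001,0,0,0,50],
  [0,0,0,0,0,0,20],
  [0,0,0,0,0,0,0],
  [0,0,0,0,0,0,0],
  [0,0,0,0,0,0,0],
  [0,0,0,0,0,0,0],
])

```text
t: 14.25
eef_pos: [520.4, -249.5, 27.1]
tcp_rot: [-3.141, -0.001, 1.615]
ft_force: [-0.6, 0.4, -0.5]
opening: 0.148
```

```bash
python3 -c "
from h import *
go(539.1,46.8,100,1.477)"
```

```text
t 14.25 eef [ 520.4 -249.5   27.1] rpy [-3.141e+00 -1.000e-03  1.615e+00] F [-0.6  0.4 -0.5] M [-0.16  0.16  0.04] op 0.148
 tool shift mm [295.3  31.8 -72.7] turn [-0.001 -0.001  0.138]
```

Emit:
play_rows([
  [0,0,-0.02,0,0,0,0],
  [0,0,-0.03,0,0,0,0],
  [0.015,0,-0.023,0,0,0.02,0],
  [0.03,0.003,0,0,0,0.03,0],
  [0.04,0.003,0,0,0,0.03,0],
  [0.045,0.003,0,0,0,0.03,0],
  [0.045,0.003,0,0,0,0.03,0],
  [0.04,0.003,0,0,0,0,0],
])

```text
t: 15.05
eef_pos: [543.5, -33.4, 103.3]
tcp_rot: [3.141, -0.0, 1.461]
ft_force: [0.9, 0.3, -0.8]
opening: 0.147
```

```bash
python3 -c "
from h import *
go(539.1,46.8,85,1.477)"
```

```text
t 15.05 eef [543.5 -33.4 103.3] rpy [ 3.141 -0.     1.461] F [ 0.9  0.3 -0.8] M [-0.14  0.04  0.  ] op 0.147
 tool shift mm [ 79.2 -13.1  18.4] turn [ 0.    -0.    -0.016]
```

Emit:
play_rows([
  [0.03,-0.005,0,0,0,-0.005,0],
  [0.025,-0.004,0.005,0,0,-0.005,0],
  [0.012,-0.002,0.01,0,0,-0.003,0],
  [0,0,0.015,0,0,0,0],
  [0,0,0.005,0,0,0,0],
  [0,0,0,0,0,0,0],
])

```text
t: 15.65
eef_pos: [539.4, 41.5, 66.6]
tcp_rot: [3.14, -0.0, 1.481]
ft_force: [0.8, -0.3, -1.3]
opening: 0.145
```

```bash
python3 -c "
from h import *
go(539.1,46.8,54.3,1.477)"
```

```text
t 15.65 eef [539.4  41.5  66.6] rpy [ 3.14  -0.     1.481] F [ 0.8 -0.3 -1.3] M [-0.17  0.03 -0.  ] op 0.145
 tool shift mm [ 5.3 -0.8 12.3] turn [ 0.001 -0.     0.004]
```

Emit:
play_rows([
  [0.004,-0.001,0.006,0,0,0.004,0],
  [0,0,0.004,0,0,0,0],
  [0,0,0.0015,0,0,0,0],
  [0,0,0,0,0,0,0],
])

```text
t: 16.05
eef_pos: [539.2, 44.2, 54.7]
tcp_rot: [3.14, -0.0, 1.474]
ft_force: [0.0, -0.7, -0.5]
opening: 0.145
```

```bash
python3 -c "
from h import *
go(539.1,46.8,54.3,1.477)"
```

```text
t 16.05 eef [539.2  44.2  54.7] rpy [ 3.14  -0.     1.474] F [ 0.  -0.7 -0.5] M [-0.18  0.09 -0.02] op 0.145
 tool shift mm [ 2.6 -0.4  0.4] turn [ 0.002 -0.    -0.003]
```

Emit:
play_rows([
  [0.003,0,0.0007,0,0,0,0],
  [0.006,0,0.0005,0,0,0,0],
])

```text
t: 16.25
eef_pos: [540.6, 52.7, 54.1]
tcp_rot: [3.139, 0.0, 1.473]
ft_force: [-0.3, -3.7, 6.4]
opening: 0.146
```

Emit:
play_rows([
  [0.008,0,0,0,0,0,0],
  [0.005,0,0,0,0,0,0],
])

```text
t: 16.45
eef_pos: [542.1, 66.9, 54.4]
tcp_rot: [3.138, -0.0, 1.473]
ft_force: [-0.9, -0.0, -1.0]
opening: 0.142
```

```bash
python3 -c "
from h import *
go(545,109.5,54.1,1.477)"
```

```text
t 16.45 eef [542.1  66.9  54.4] rpy [ 3.138 -0.     1.473] F [-0.9 -0.  -1. ] M [-0.13  0.08  0.02] op 0.142
 tool shift mm [42.7 -1.3  0.3] turn [ 0.004 -0.    -0.004]
```

Emit:
play_rows([
  [0.004,0,0.0004,0,0,0,0],
])

```text
t: 16.55
eef_pos: [542.6, 71.6, 54.1]
tcp_rot: [3.138, -0.0, 1.473]
ft_force: [-0.5, -4.5, 6.8]
opening: 0.147
```

Emit:
play_rows([
  [0.004,0,0,0,0,0,0],
])

```text
t: 16.65
eef_pos: [543.0, 76.2, 54.1]
tcp_rot: [3.138, -0.0, 1.473]
ft_force: [0.2, 0.2, -0.2]
opening: 0.145
```

Emit:
play_rows([
  [0.004,0,0,0,0,0,0],
])

```text
t: 16.75
eef_pos: [543.5, 80.5, 54.2]
tcp_rot: [3.138, 0.0, 1.474]
ft_force: [0.4, -5.9, 2.7]
opening: 0.148
```

Emit:
play_rows([
  [0.004,0,0,0,0,0,0],
])

```text
t: 16.85
eef_pos: [543.9, 84.6, 54.2]
tcp_rot: [3.138, 0.0, 1.474]
ft_force: [0.9, -5.6, 2.4]
opening: 0.146
```

Emit:
play_rows([
  [0.004,0,0,0,0,0,0],
])

```text
t: 16.95
eef_pos: [544.3, 88.6, 54.3]
tcp_rot: [3.138, 0.001, 1.474]
ft_force: [-0.4, -5.0, 0.1]
opening: 0.146
```

Emit:
play_rows([
  [0.004,0,0,0,0,0,0],
])

```text
t: 17.05
eef_pos: [544.7, 92.5, 54.3]
tcp_rot: [3.138, 0.001, 1.474]
ft_force: [-1.0, -3.8, 2.1]
opening: 0.151
```

Emit:
play_rows([
  [0.004,0,0,0,0,0,0],
])

```text
t: 17.15
eef_pos: [545.1, 96.6, 54.3]
tcp_rot: [3.138, 0.001, 1.474]
ft_force: [-0.4, -4.7, 1.4]
opening: 0.148
```

Emit:
play_rows([
  [0.005,0,0,0,0,0,0],
  [0.005,0,0,0,0,0,0],
  [0.003,0,0,0,0,0,0],
])

```text
t: 17.45
eef_pos: [546.4, 110.5, 54.3]
tcp_rot: [3.138, 0.002, 1.474]
ft_force: [-0.1, -4.4, 1.4]
opening: 0.146
```

```bash
python3 -c "
from h import *
for i in range(2): go(545,109.5,54.1,1.477); c=read_camera('side')"
```

```text
t 17.45 eef [546.4 110.5  54.3] rpy [3.138e+00 2.000e-03 1.474e+00] F [-0.1 -4.4  1.4] M [-0.62  0.14 -0.01] op 0.146
 tool shift mm [-1.2 -1.3  0.2] turn [ 0.004  0.002 -0.003]
t 17.50 eef [546.4 110.9  54.3] rpy [3.138e+00 1.000e-03 1.474e+00] F [-1.   0.8 -0.2] M [ 0.12  0.12 -0.01] op 0.146
 tool shift mm [-1.5 -1.3  0.2] turn [ 0.004  0.001 -0.003]
```

Emit:
play_rows([
  [0,0,-0.0007,0,0,0,0],
  [0,0,-0.0004,0,0,0,0],
])

```text
t: 17.75
eef_pos: [546.2, 111.1, 54.8]
tcp_rot: [3.139, 0.001, 1.474]
ft_force: [1.7, -1.4, -5.0]
opening: 0.149
```

```bash
python3 -c "
from h import *
for i in range(3): go(545,109.5,54.1,1.477); c=read_camera('side')"
```

```text
t 17.75 eef [546.2 111.1  54.8] rpy [3.139e+00 1.000e-03 1.474e+00] F [ 1.7 -1.4 -5. ] M [-0.82 -0.13 -0.22] op 0.149
 tool shift mm [-1.8 -1.   0.7] turn [ 0.003  0.001 -0.003]
t 17.80 eef [546.2 111.1  54.8] rpy [3.139e+00 1.000e-03 1.474e+00] F [ 0.8  0.5 -6.8] M [-0.52 -0.14 -0.16] op 0.146
 tool shift mm [-1.7 -1.   0.7] turn [ 0.003  0.001 -0.003]
t 17.85 eef [546.2 111.1  54.8] rpy [3.139e+00 1.000e-03 1.474e+00] F [ 1.4  0.5 -5.2] M [-0.49 -0.14 -0.11] op 0.144
 tool shift mm [-1.7 -1.   0.7] turn [ 0.003  0.001 -0.003]
```

Emit:
play_rows([
  [0,0,0.0009,0,0,0,0],
  [0,0,0.0005,0,0,0,0],
  [0,0,0,0,0,0,0],
])

```text
t: 18.2
eef_pos: [546.2, 111.0, 54.3]
tcp_rot: [3.138, 0.001, 1.473]
ft_force: [0.5, 1.5, -2.6]
opening: 0.146
```

```bash
python3 -c "
from h import *
go(545,109.5,54.1,1.477)"
```

```text
t 18.20 eef [546.2 111.   54.3] rpy [3.138e+00 1.000e-03 1.473e+00] F [ 0.5  1.5 -2.6] M [-0.    0.07 -0.02] op 0.146
 tool shift mm [-1.6 -1.1  0.2] turn [ 0.003  0.001 -0.004]
```

Emit:
play_rows([
  [0,0,0.0004,0,0,0,0],
  [0,0,0,0,0,0,25],
  [0,0,0,0,0,0,45],
  [0,0,0,0,0,0,45],
  [0,0,0,0,0,0,45],
])

```text
t: 18.7
eef_pos: [546.5, 111.0, 54.3]
tcp_rot: [3.137, 0.0, 1.473]
ft_force: [-0.3, 1.3, -0.2]
opening: 0.417
```

```bash
python3 -c "
from h import *
go(545,109.5,54.1,1.477)
c=read_camera('side');crop(c,240,120,340,200,6,'d1.png')"
```

```text
t 18.70 eef [546.5 111.   54.3] rpy [3.137 0.    1.473] F [-0.3  1.3 -0.2] M [-0.12  0.08  0.02] op 0.417
 tool shift mm [-1.7 -1.4  0.2] turn [ 0.004  0.    -0.004]
```

View pics/d1.png

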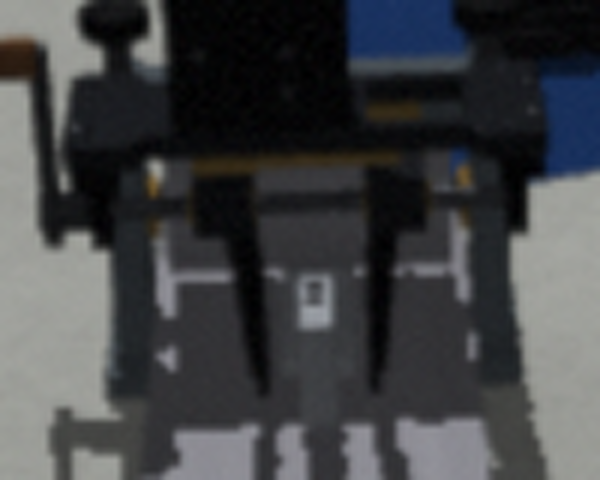

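Emit:
play_rows([
  [0,0,-0.01,0,0,0,45],
  [0,0,-0.03,0,0,0,45],
  [0,0,-0.04,0,0,0,45],
  [-0.02,0,-0.04,0,0,0,45],
  [-0.04,0,-0.03,0,0,0,45],
  [-0.045,0,0,0,0,0,45],
  [-0.045,0,0,0,0,0,45],
  [-0.045,0,0,0,0,0,45],
])

```text
t: 19.55
eef_pos: [526.8, -84.4, 216.0]
tcp_rot: [3.133, 0.002, 1.482]
ft_force: [1.7, -0.3, 1.1]
opening: 0.449
```

Emit:
play_rows([
  [-0.035,-0.035,0,0,0,0,45],
  [-0.035,-0.035,0,0,0,0,45],
  [-0.035,-0.035,0,0,0,0,45],
  [-0.045,0,0,0,0,0,45],
  [-0.045,0,0,0,0,0,45],
  [0,0,0,0,0,0,45],
])

```text
t: 20.15
eef_pos: [400.0, -278.0, 220.4]
tcp_rot: [3.127, 0.006, 1.478]
ft_force: [0.5, -0.5, -0.1]
opening: 0.451
```

```bash
python3 -c "
from h import *
go(545,109.5,54.1,1.477)
c=read_camera('side');crop(c,210,100,370,330,2.6,'e1.png');crop(c,250,120,340,200,7,'e3.png')
c=read_camera('top');cv2.imwrite('pics/e2.png',c['img'][:,:,::-1]);crop(c,150,170,350,320,4,'e4.png')"
```

```text
t 20.15 eef [ 400.  -278.   220.4] rpy [3.127 0.006 1.478] F [ 0.5 -0.5 -0.1] M [-0.05  0.11  0.02] op 0.451
 tool shift mm [400.2 106.  165.6] turn [0.015 0.006 0.001]
```

View pics/e1.png

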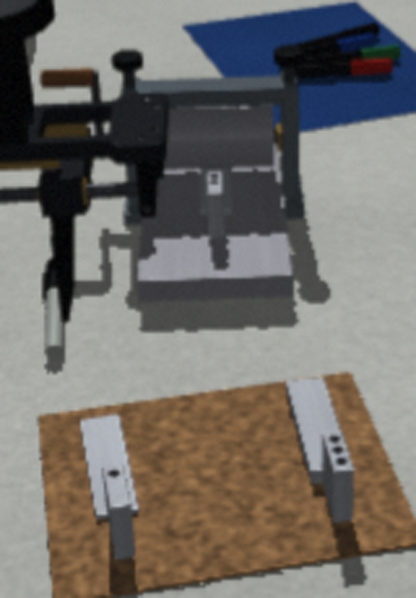

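View pics/e2.png

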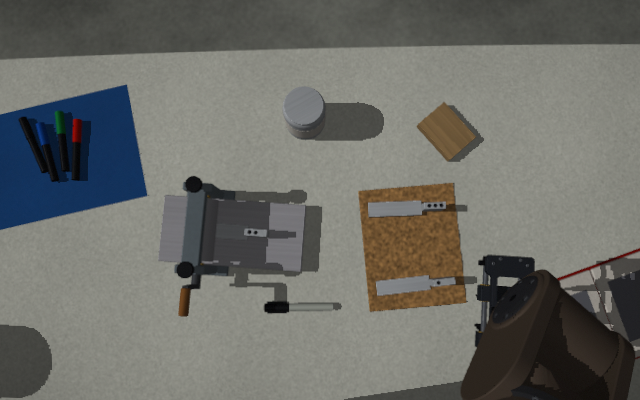

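View pics/e4.png

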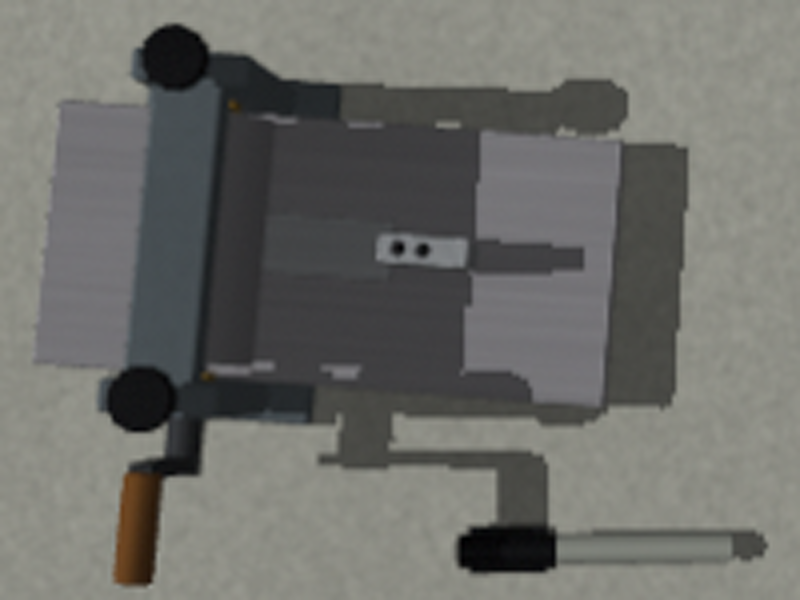

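View pics/e3.png

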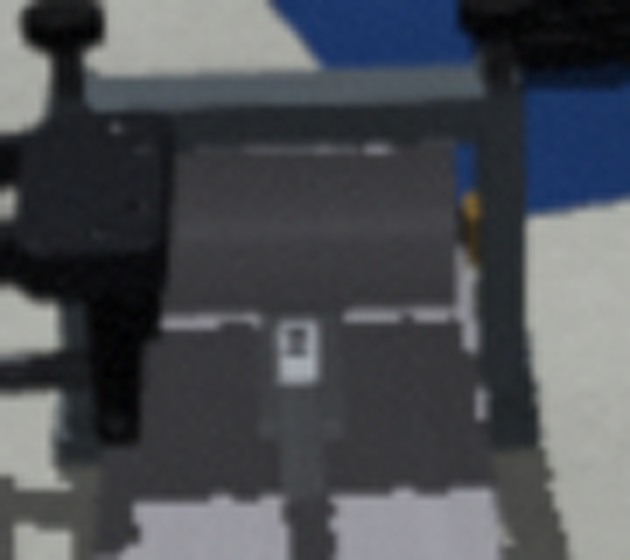

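```bash
python3 -c "
from h import *
f=lambda p,s,o:(np.array(p,float)+.5)/s-.5+np.array(o)
c=read_camera('top')
Q=onz(c,f([(398,247),(423,250)],4,(150,170)),76);print(Q)
d=Q[0]-Q[1];d/=np.linalg.norm(d); u=np.array([.0937,.9956,0])
print('yaw',np.arctan2(d[1],d[0]),'s tip',(Q[1]+130*u-[555.5,221,0])@u)
c=read_camera('side')
a=cv2.imread('pics/side0.png',0).astype(int); b=cv2.cvtColor(c['img'],cv2.COLOR_RGB2GRAY).astype(int)
for col in (281,283,301,305,309): print(col); print(a[136:172,col]);print(b[136:172,col])
P=onz(c,f([(285,343),(289,380)],7,(250,120)),76); print(P)
"
```

```text
[[548.6020819  123.09359566  76.        ]
 [546.86406587 111.06232334  76.        ]]
yaw 1.427330582638028 s tip 19.736738588116694
281
[ 36  33  32  32  44  82 112  57  48  49  50  51  50  51  54  58  61  60
  60  57  54  54  51  51  51  48  46  45  45  45  48  47  49  46  48  49]
[ 39  41  38  41  45  57  55  57  57  59  60  61  62  61  62  64  70  68
  65  62  61  59  59  59  58  58  54  57  79 112  88  60  56  56  57  57]
283
[ 34  32  31  33  45  83 111  57  46  49  50  51  52  52  53  60  61  59
  60  56  53  52  52  49  50  48  47  45  44  43  47  50  47  47  48  48]
[ 40  39  39  38  45  57  56  57  59  56  58  60  61  62  62  66  71  69
  65  63  58  57  58  59  57  56  58  57  73 104  63  55  54  56  55  59]
301
[ 33  32  33  38  75 124 101  54  46  51  51  49  51  55  56  60  62  59
  58  54  54  50  52  49  50  49  47  48  51  61  50  48  48  48  51  50]
[ 39  40  38  40  50  68  57  55  57  59  61  61  60  63  67  67  68  67
  61  59  60  58  60  58  58  56  56  69 110 127  67  55  57  58  56  56]
305
[ 32  32  34  36  64 107 104  56  46  48  51  50  52  51  56  60  61  60
  57  54  52  51  51  50  48  47  45  47  44  45  45  49  47  47  47  50]
[ 41  41  38  44  64  91  61  57  58  59  61  61  63  62  65  66  67  64
  61  60  60  61  58  60  56  56  56  70 107 123  67  54  56  57  55  58]
309
[34 34 35 33 49 69 50 48 49 52 52 52 52 53 58 61 63 59 57 55 53 52 50 49
 49 50 48 46 45 47 47 49 47 49 48 47]
[ 40  39  39  39  45  51  57  58  57  60  60  59  63  63  65  67  69  65
  61  60  60  60  58  59  57  56  55  75 115 110  63  55  58  55  56  57]
[[543.5686597  121.43847994  76.        ]
 [542.17929448  94.94255     76.        ]]
```

```bash
python3 -c "
from cell import *
print(job_done()); print(state()['t'])"
```

```text
the job is handed in; nothing more can be done
None
the job is handed in; nothing more can be done
```

The gap under the roller is between 4 and 8 mm, because the 4 mm leaf went under loosely and the 8 mm leaf binds. I handed the job in at about 20 s of the 72 s allowed.

- **4 mm leaf:** I slid it in until its tip was about 19 mm past the middle. I felt only 1–2 N beyond bed friction. Raising it about 1 mm while under the roller met only its own weight. It is back on the mat in its original place.
- **8 mm leaf:** It took a steady push of about 5 N from roughly 11 mm before the middle. Raising it about 0.5 mm pulled back 4–5 N more than its weight. I lowered it onto the bed, let go and moved the arm clear.
- **12 mm leaf:** It was not needed and stayed untouched on the mat.

**Last checks:**
- **Leaf position:** The top camera puts the 8 mm leaf's tip about 20 mm past the middle of the roller.
- **Roller lift:** In the side camera the roller sits visibly higher than at the start: the gap under the tie bar shrank and a strip of light shows beneath the roller.
- **Other objects:** The tin, marker and block look unmoved by eye.

**Disagreements:**
- **Bed edge:** The two cameras differed by about 3 mm on where the infeed edge of the bed is, well within the 20 mm margin.
- **Leaf angle:** The leaf's angle from its two dots came out 0.05 rad off the gripper's reading. I put that down to the dots being only 12 mm apart.

One contact was firmer than intended: setting the 4 mm leaf down on the bed gave a brief 28 N through the leaf.

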